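# Dock a tube rack and thread its locking rod

## Task

Slide the pink tube rack on its aluminium dock until it sits against all three black stops, so that the brass bushing on its ear lies under the brass bushing of the dock's blue arm. Then take the blue-knobbed steel rod from the green stand and lower it, knob up, through the upper bushing and on through the rack's bushing until the red band near its tip has come out underneath, keeping the knob a little clear above the upper bushing. Finish there, still gripping the knob and holding the rod up so that a colleague can clip it, and leave the vials, boxes and pens where they are.

Things in the scene. Friction and masses are not known exactly. Their poses are not given: they have to be found in the camera images.
- dock: fixed aluminium plate, x -130 to 85, y -115 to 150, 10 mm thick. Origin on the bench under the centre of the rack when home; z up. Black stops, tops at z 32: two at x -46 and 46 with faces at y 42.5, one with its face at x 60, y -30 to 10. Blue post 109 mm high at (0, 128) and arm to the bushing at (0, 68). The rack goes home towards +x and +y, from 20 to 50 mm short in each, turned up to 0.15 rad
- dock_eye (a point): centre of the mouth of the dock's upper brass bushing, 118 mm above the bench, axis vertical; lead-in cone 8 mm deep (about 24 mm wide at the mouth), then a 13 mm bore 14 mm long; underside 22 mm below this point. Outer diameter 32 mm. Nothing on the dock is higher.
- rack: loose pink tube rack, 120 (x) x 85 (y) x 48 mm (55 over the white caps), about 0.35 kg, its underside on the dock plate, 10 mm above the bench. Origin at the centre of its underside, z up; home: axes parallel to the dock's, origin 10 mm above the dock's. The flat -x and -y faces are free to push. At (0, 68) an ear with a brass bushing, which passes above the stops
- rack_eye (a point): centre of the mouth of the bushing on the rack's ear, 50 mm above the rack's underside (60 mm above the bench); lead-in cone 6 mm deep (about 24 mm wide), then a 13 mm bore 8 mm long; underside 14 mm below this point, 36 mm above the dock plate. Directly below dock_eye when the rack is home.
- rod: loose steel locking rod, 10 mm diameter, 104 mm long below a round blue knob of 24 mm diameter and 40 mm height; 90 g. Origin at the centre of its tip, z along the rod to the knob (up). The tip is chamfered over 3 mm; a red band lies 6 to 12 mm from the tip. It starts standing upright in one of the six 40 mm deep holes of the green stand, its tip 10 mm above the bench.
- rod_knob (a point): on the rod's axis inside the knob, at the height to grip: 126 mm from the tip, 22 mm above the knob's underside
- rod_collar (a point): centre of the underside of the rod's knob, 104 mm from the tip
- stand: green block 95 x 65 x 50 mm fixed on the bench, six holes of 11.2 mm, 40 mm deep, in a 3 x 2 grid 30 mm apart; holds the rod and two small vials. Origin at the centre of its underside, z up.
- vial_a: small clear vial with an orange cap, 13 mm wide at the cap, 56 mm long, standing in the green stand (top 66 mm above the bench); leave alone. Origin at its foot.
- vial_b: the same with a yellow cap; leave alone
- box_purple: purple pipette-tip box with a white lid, 85 x 120 x 85 mm, beyond the dock; leave alone. Origin at the centre of its underside.
- box_blue: blue pipette-tip box with a white lid, 85 x 120 x 85 mm, at the robot's right; leave alone. Origin at the centre of its underside.
- pen_red: red pen 135 x 10 x 10 mm lying on the bench; leave alone. Origin at its middle, underside.
- pen_blue: blue pen 135 x 10 x 10 mm lying on the bench; leave alone. Origin at its middle, underside.
There are look-alikes about, which are no part of the job. What is meant by the rack is not orange, and is the larger of those in its own colour. There is more than one size of the rod; the job needs the smaller.

How it is judged (in metres and radians):
On the way, in this order (a step that is already met when the one before it is completed fails the run):
1. the rack is home against the stops, with the rod not yet in the upper bushing (x of rack in the frame of dock between -0.003 and 0.003 m and y of rack in the frame of dock between -0.003 and 0.003 m and angle between the x axis of rack and the x axis of dock, either way round below 0.05 rad and angle between rack's own z axis and vertical below 0.05 rad and distance between rod and dock_eye above 0.03 m), for 0.2 s.
2. the rod's tip has entered the upper bushing from above, the rack still home (x of rack in the frame of dock between -0.0035 and 0.0035 m and y of rack in the frame of dock between -0.0035 and 0.0035 m and angle between the x axis of rack and the x axis of dock, either way round below 0.05 rad and angle between rack's own z axis and vertical below 0.05 rad and horizontal distance between rod and dock_eye below 0.006 m and z of rod in the frame of dock_eye between -0.05 and -0.008 m), for 0.05 s.
At the end, for the whole second after the job is handed in: Rack within 3.5 mm of home in x and y and 0.05 rad; rod upright through both bushings, tip at least 9 mm out below the rack's bushing, knob at least 3 mm clear above the upper one, still and gripped by the fingers; vials, boxes and pens within 20 mm of where they were (x of rack in the frame of dock between -0.0035 and 0.0035 m and y of rack in the frame of dock between -0.0035 and 0.0035 m and angle between the x axis of rack and the x axis of dock, either way round below 0.05 rad and angle between rack's own z axis and vertical below 0.05 rad and horizontal distance between rod and rack_eye below 0.006 m and z of rod in the frame of rack_eye below -0.023 m and horizontal distance between rod_collar and dock_eye below 0.006 m and z of rod_collar in the frame of dock_eye above 0.003 m and angle between rod's own z axis and vertical below 0.08 rad and contact force between the fingers and rod above 2 N and linear speed of rod below 0.02 m/s and distance of each of vial_a, vial_b, box_purple, box_blue, pen_red, pen_blue from where it was at the start of the episode below 0.02 m); the arm keeps its last pose, push and grip.
It fails at once if a vial, box or pen is disturbed (distance of any of vial_a, vial_b, box_purple, box_blue, pen_red, pen_blue from where it was at the start of the episode above 0.02 m).
It fails at once if the rack is tipped over (angle between rack's own z axis and vertical above 0.4 rad).
It also fails if it takes over 72 s, if anything falls off the work surface, if the arm or the gripper's body presses on something with over 40 N, if the wrist force passes 120 N, or if a joint passes its speed limit or range.

## Robot

A 6-joint arm with a two-finger parallel gripper is mounted at the origin on the work surface. World frame = base frame: x ahead of the robot, y to its left, z up, the work surface at z = 0. Lengths are in mm, angles in rad, forces in N, time in s.
With the tool pointing down it reaches from about 400 to 925 mm from the base axis. Payload 12.5 kg.
Tool frame: the origin (TCP) lies midway between the tips of the shut fingers; the grasp point (between the pads) lies 19 mm behind it; z points along the fingers, y is the line along which they close (so a half turn about z gives the same grasp; the last joint's range is limited). The gripper opens to 95 mm and grips with 3 to 60 N. Pads are 20 mm wide; open, the fingers measure 119 mm over their backs; the gripper's body (75 mm by 180 mm) begins 59 mm behind the grasp point.
Start: joints at [1.228, 0.491, 1.559, -0, 1.092, -0.106], TCP at [146.602, 607.581, 214.661] pointing down, gripper open.
Joint ranges: [-3.1, 3.1], [-0.84, 2.19], [0.05, 2.79], [-1.13, 4.28], [0.06, 2.93], [-2.69, 2.69]. Speed limits (rad/s): [2.22, 2.22, 2.79, 3.14, 3.14, 3.14].

## Interface

Orientations are given as [roll, pitch, yaw] about the fixed x, y, z axes, in that order (R = Rz(yaw) Ry(pitch) Rx(roll)).
In Python, from cell import env gives the robot as it stands.
- The arm moves only by the tool arm_command, never from a script. Its argument "targets" is a list of rows, each a list of 5 numbers: the shift along the tool's x, y, z in mm, then the turn about the tool's z in degrees, then the opening, from 0 (shut) to 1 (fully open). In form: [[tx, ty, tz, roll, fingers], ...]. A call has 1 to 5 rows; each row is the pose to reach, as a shift and turn from the pose commanded when the call began, along the tool's axes at that moment; what a row does not reach only later rows make up. A row lasts 1/10 s, in which the tool goes at most 50 mm and 8.59 degrees, less where a joint would pass 70% of its speed; a pose out of reach is approached as far as the arm can. A call with a gripper value outside its range is refused whole. The fingers move at their own pace and stop on an object; the grip force is fixed at half the most. Time passes only in rows, so rows that repeat a pose let the fingers close. It gives the time, the measured TCP pose, the force, the opening and the grip force at its end, in the units of the state.
- env.state(): the state, without advancing time (a new reading comes with each control period).
- env.read_camera(name): name is "scene" or "top" or "wrist"; returns a dict with "frame" (384x512x3 uint8, red, green, blue), "vertical_fov" (degrees; the focal length in pixels is half the picture's height over the tangent of half this angle, whatever the lens; pixels are square), "cx", "cy" (the principal point, pixels), "world_from_camera" (4x4, takes a point from camera to world coordinates); the wrist camera has in their place "hand_eye" (4x4, takes a point from camera to tool coordinates, whose origin is the TCP and whose axes are the flange's). Camera axes: x right, y down, z forward; pixel columns grow to the right and rows downward; lengths in mm; the calibration is good to about 2 mm. A picture is of the moment at which its call begins: read the wrist's pose just before it. There is no depth.
- env.job_done(): hands the job in; it is judged then, once.
The state is a dict: "t": time; "joints": joint angles; "qvel": joint speeds; "tau": joint torques, N m; "eef_pos": TCP position; "tcp_rot": TCP orientation; "ft_force": force on the tool from outside, world axes, zero at the start; "moment": the same for the moment, N m; "opening": opening from 0.0 (shut) to 1.0 (fully open); "grip_force": force on a finger pad.
Only numpy, scipy, OpenCV 4.12 (cv2) and the standard library are available. Lean on these libraries where they do the work, as an engineer would, in place of code of your own. Each camera call takes 0.05 s, during which the arm holds its last target. There are 200 camera calls.

## Working session

There is one attempt and no reset: what is moved stays moved. The work goes in short steps, Python scripts to look and compute and a tool call to move; the robot and the scene stay as the last step left them, time stands still between calls to the robot, and variables do not carry over. Pictures are saved under pics/ and viewed, at most 10 in all, crops included, and the job is handed in when it is done.

Besides the shell and the picture viewer there is one more tool, called after ">>>" in YAML: its name, and indented under it one key for each argument. arm_command: Moves the arm, as the interface text tells. Its arguments: {"type":"object","properties":{"targets":{"type":"array","items":{"type":"array","items":{"type":"number"}}}},"required":["targets"]}

```bash
mkdir -p pics; cat > h.py <<'E'
import numpy as np, cv2, json
from cell import env
def shot(n):
    s=env.state(); c=env.read_camera(n); c['s']=s
    if n=='wrist':
        r,p,y=s['tcp_rot']
        Rx=cv2.Rodrigues(np.array([r,0,0.]))[0];Ry=cv2.Rodrigues(np.array([0,p,0.]))[0];Rz=cv2.Rodrigues(np.array([0,0,y*1.]))[0]
        T=np.eye(4);T[:3,:3]=Rz@Ry@Rx;T[:3,3]=s['eef_pos'];c['T']=T@np.array(c['hand_eye'])
    else: c['T']=np.array(c['world_from_camera'])
    c['f']=c['frame'].shape[0]/2/np.tan(np.radians(c['vertical_fov'])/2)
    return c
def ray(c,u,v):
    d=c['T'][:3,:3]@np.array([(u-c['cx'])/c['f'],(v-c['cy'])/c['f'],1]); return c['T'][:3,3],d/np.linalg.norm(d)
def plane(c,u,v,z):
    o,d=ray(c,u,v); return o+d*(z-o[2])/d[2]
def tri(*L):
    A=0;b=0
    for c,u,v in L:
        o,d=ray(c,u,v);P=np.eye(3)-np.outer(d,d);A=A+P;b=b+P@o
    return np.linalg.solve(A,b)
def proj(c,p):
    q=np.linalg.inv(c['T'])@np.append(p,1);return q[:2]/q[2]*c['f']+[c['cx'],c['cy']]
def save(c,n,box=None,s=1):
    im=c['frame'][:,:,::-1]
    if box: x0,y0,x1,y1=box; im=im[y0:y1,x0:x1]
    cv2.imwrite('pics/'+n,cv2.resize(im,None,fx=s,fy=s,interpolation=cv2.INTER_CUBIC))
E
python3 - <<'E'
from h import *
print(env.state())
for n in ['scene','top']:
    c=shot(n);save(c,n+'.png',s=1.5);print(n,c['f'],c['cx'],c['cy'],c['T'].round(2).tolist())
c=shot('wrist');print(np.array(c['hand_eye']).round(3).tolist(),c['f'],c['cx'],c['cy'])
E
```

```text
{'t': 0.0, 'joints': array([ 1.22841081e+00,  4.91559120e-01,  1.55947657e+00,  3.48924630e-06,
        1.09168432e+00, -1.05585495e-01]), 'qvel': array([-1.12626316e-03,  7.03766667e-04,  6.50196593e-05, -9.41968036e-04,
       -1.88936670e-03,  2.57530160e-04]), 'tau': array([-3.79667063e-04, -6.12640429e+01, -2.58184755e+01,  6.91780611e-02,
        4.82597400e-02, -1.01896030e-04]), 'eef_pos': array([146.5035098 , 607.32633218, 214.05267923]), 'tcp_rot': array([-3.14047190e+00, -1.21889385e-04,  2.90479095e+00]), 'ft_force': array([0.00080015, 0.3687752 , 0.41586361]), 'moment': array([-0.04394282,  0.0330793 , -0.01979155]), 'grip_force': 0.0, 'opening': 0.9993344071419297}
scene 393.4127171525658 249.74547939597778 193.69448476564827 [[-0.24, 0.8, -0.54, 1123.53], [0.97, 0.19, -0.15, 94.04], [-0.01, -0.56, -0.83, 980.13], [0.0, 0.0, 0.0, 1.0]]
top 391.9393909770813 256.08067584397804 194.19378679852142 [[0.0, -0.99, 0.16, 390.43], [-1.0, -0.0, 0.0, -68.34], [-0.0, -0.16, -0.99, 1185.82], [0.0, 0.0, 0.0, 1.0]]
[[0.001, -0.97, -0.243, 68.029], [1.0, 0.0, 0.001, 0.55], [-0.001, -0.243, 0.97, -169.708], [0.0, 0.0, 0.0, 1.0]] 319.08172475042517 257.6859933195702 196.731865592497
```

View pics/scene.png

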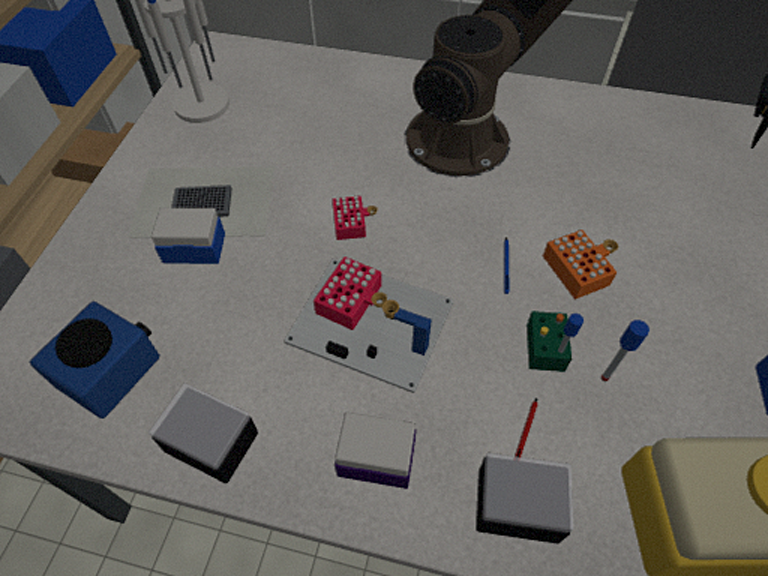

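View pics/top.png

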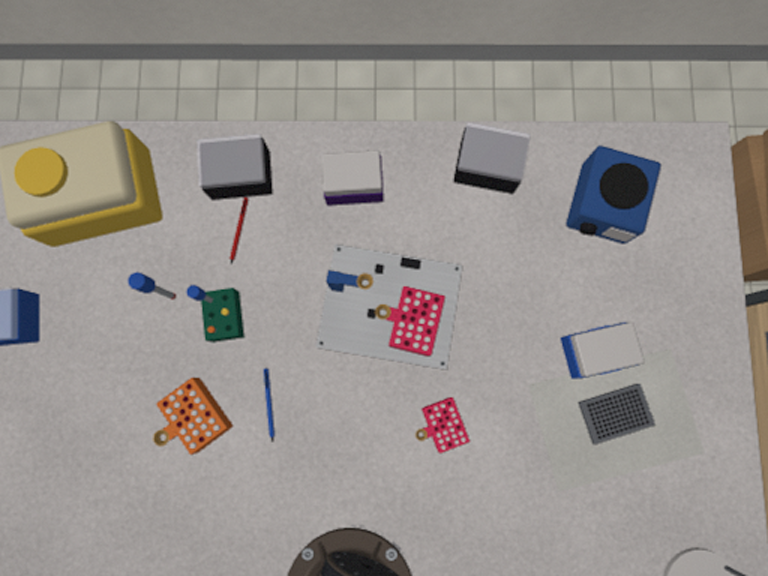

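Rack candidates in top.png: the large pink rack on the dock (417,321), the small pink one (445,425) and the orange one (193,415). Rod candidates: the small rod in the green stand, knob (195,293), and the taller rod on the bench, knob (140,283). I choose the pink rack on the dock and the rod in the stand. Next I'll measure both and check the choice with a crop.

```bash
python3 - <<'E'
from h import *
t=shot('top');s=shot('scene')
P=lambda c,u,v,z:plane(c,u/1.5,v/1.5,z).round(0)
sc=[P(t,*p,10) for p in[(338,248),(460,268),(443,363),(321,343)]];print('screws top',sc)
print('screws scene',[P(s,*p,10) for p in[(411,384),(290,339),(335,262),(448,300)]])
T=lambda a,b:tri((t,a[0]/1.5,a[1]/1.5),(s,b[0]/1.5,b[1]/1.5)).round(0)
print('dock_eye',T((366,282),(392,309)),'rack_eye',T((383,312),(379,299)))
print('knob top',T((192,293),(574,319)),'tall',T((140,283),(637,331)),'tall tip',P(t,175,297,0))
print('stand',P(t,222,314,50)); print('vials',P(t,225,312,66),P(t,211,329,66))
print('rack corners',[P(t,*p,58) for p in [(404,287),(445,294),(433,356),(389,350)]])
save(t,'crop.png',(80,150,330,260),3)
E
```

```text
screws top [array([669.,  32.,  10.]), array([ 628., -218.,   10.]), array([ 436., -181.,   10.]), array([474.,  62.,  10.])]
screws scene [array([666.,  33.,  10.]), array([ 630., -209.,   10.]), array([ 435., -177.,   10.]), array([473.,  65.,  10.])]
dock_eye [581. -27. 108.] rack_eye [531. -61.  55.]
knob top [553. 278. 149.] tall [567. 368. 169.] tall tip [568. 364.   0.]
stand [527. 252.  50.]
vials [529. 242.  66.] [497. 267.  66.]
rack corners [array([ 580., -102.,   58.]), array([ 567., -182.,   58.]), array([ 447., -157.,   58.]), array([458., -73.,  58.])]
```

View pics/crop.png

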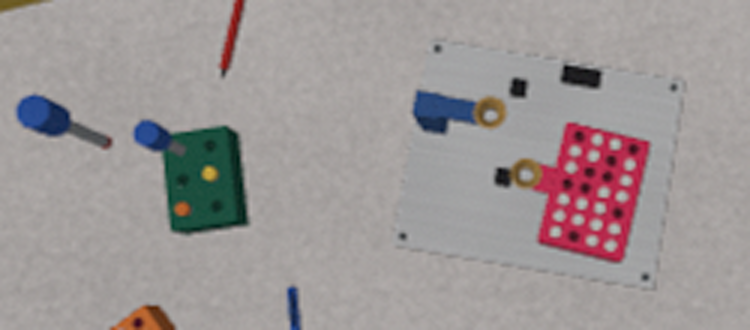

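>>> arm_command:
  targets:
    - [-60,-38,-10,-1,0]
    - [-120,-76,-20,-2,0]
    - [-180,-114,-30,-3,0]
    - [-240,-152,-40,-4,0]
    - [-300,-190,-40,-4.7,0]

```text
t: 0.75
eef_pos: [320.1, 428.1, 247.0]
tcp_rot: [3.141, 0.0, 2.988]
ft_force: [1.6, 0.1, 0.0]
opening: 0.637
grip_force: 0.0
```

```bash
cat >> h.py <<'E'
YAW=-0.155; O=np.array([571.5,-96.8])
try: O=np.array(json.load(open('o.json'))['O']);YAW=json.load(open('o.json'))['YAW']
except Exception: pass
def d2w(x,y):
    c,s=np.cos(YAW),np.sin(YAW);return O+[c*x-s*y,s*x+c*y]
def w2d(p):
    c,s=np.cos(YAW),np.sin(YAW);a,b=np.array(p)[:2]-O;return np.array([c*a+s*b,-s*a+c*b])
def go(w,z,yaw=None):
    s=env.state();p=s['eef_pos'];y=s['tcp_rot'][2];d=np.array(w)-p[:2]
    c,n=np.cos(y),np.sin(y)
    dy=0 if yaw is None else -np.degrees((yaw-y+np.pi)%(2*np.pi)-np.pi)
    print('t%.1f'%s['t'],p.round(1),'rot',s['tcp_rot'].round(3),'dock',w2d(p).round(1),'SHIFT tx %.1f ty %.1f tz %.1f roll %.1f'%(c*d[0]+n*d[1],n*d[0]-c*d[1],p[2]-z,dy))
E
python3 -c "
from h import *
go((430,-84),255,YAW+np.pi)"
```

```text
t0.8 [320.1 428.1 247. ] rot [3.141 0.    2.988] dock [-329.4  479.8] SHIFT tx -187.0 ty -489.2 tz -8.0 roll 0.1
```

>>> arm_command:
  targets:
    - [-40,-30,0,0,0]
    - [-75,-70,0,0,0]
    - [-100,-115,0,0,0]
    - [-115,-160,0,0,0]
    - [-130,-210,0,0,0]

```text
t: 1.25
eef_pos: [414.9, 204.1, 246.3]
tcp_rot: [3.141, 0.0, 2.987]
ft_force: [0.7, 0.1, 0.4]
opening: 0.213
grip_force: 0.0
```

```bash
python3 -c "
from h import *
go((430,-84),255,YAW+np.pi)"
```

```text
t1.2 [414.9 204.1 246.3] rot [3.141 0.    2.987] dock [-201.2  273.1] SHIFT tx -59.4 ty -282.3 tz -8.7 roll 0.0
```

>>> arm_command:
  targets:
    - [-15,-48,0,0,0]
    - [-30,-95,0,0,0]
    - [-40,-143,0,0,0]
    - [-45,-190,0,0,0]
    - [-50,-238,0,0,0]

```text
t: 1.75
eef_pos: [426.9, -38.7, 246.5]
tcp_rot: [3.141, 0.0, 2.987]
ft_force: [1.0, 0.6, -1.4]
opening: 0.005
grip_force: 0.0
```

>>> arm_command:
  targets:
    - [-5,-43,0,0,0]
    - [-5,-43,0,0,0]

```text
t: 1.95
eef_pos: [425.5, -84.1, 246.4]
tcp_rot: [-3.141, 0.0, 2.982]
ft_force: [0.6, -0.5, 0.4]
opening: 0.008
grip_force: 0.0
```

```bash
python3 - <<'E'
from h import *
go((430,-84),255,YAW+np.pi)
c=shot('wrist');save(c,'w1.png',s=1.5)
np.save('w1.npy',c,allow_pickle=True)
E
```

```text
t1.9 [425.5 -84.1 246.4] rot [-3.141  0.     2.982] dock [-146.2  -10. ] SHIFT tx -4.5 ty 0.8 tz -8.6 roll -0.3
```

View pics/w1.png

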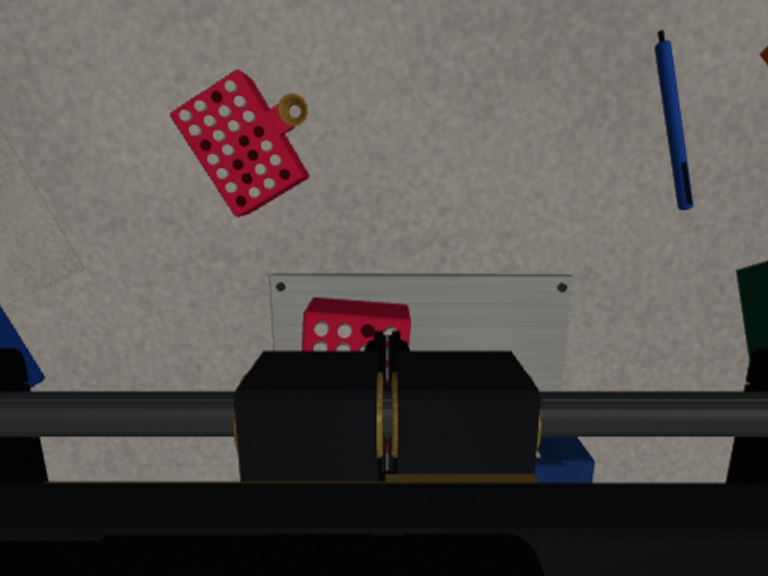

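```bash
python3 - <<'E'
from h import *
c=np.load('w1.npy',allow_pickle=True).item()
P=lambda u,v,z:plane(c,u/1.5,v/1.5,z)
for n,u,v,z in [('s',280.5,287,10),('s',562,287,10),('c',271,275,10),('c',571,275,10),('rackTop-',313,298,58),('rackTop+',408,306,58),('rackbot',303,352,10),('small',290,108,50),('small',305,178,40),('tipTCP',388,340,246)]:
    p=P(u,v,z);print(n,p.round(1),w2d(p).round(1))
E
```

```text
s [ 437.4 -178.7   10. ] [-119.9 -101.7]
s [476.2  63.4  10. ] [-118.8  143.5]
c [ 425.6 -184.6   10. ] [-130.6 -109.3]
c [466.8  71.8  10. ] [-129.5  150.4]
rackTop- [ 440.6 -143.2   58. ] [-122.2  -66.1]
rackTop+ [458.5 -71.7  58. ] [-115.5    7.3]
rackbot [ 499.5 -171.5   10. ] [-59.6 -84.9]
small [ 301.5 -133.6   50. ] [-261.1  -78. ]
small [ 350.9 -134.3   40. ] [-212.2  -71.1]
tipTCP [417.8 -81.5 246. ] [-154.2   -8.6]
```

```bash
python3 - <<'E'
from h import *
c=np.load('w1.npy',allow_pickle=True).item()
f=cv2.cvtColor(c['frame'],cv2.COLOR_RGB2HSV);m=((f[:,:,1]>150)&((f[:,:,0]>165)|(f[:,:,0]<4))&(f[:,:,2]>60)).astype('uint8')
m[:190]=0
v,u=np.where(m);print(u.min(),u.max(),v.min())
for a in range(202,276,6): 
    col=np.where(m[:,a])[0]; print(a,col[:1], w2d(plane(c,a,col[0],10)).round(1) if len(col) else '')
for q in [(303,318),(411,328)]: print(w2d(plane(c,q[0]/1.5,q[1]/1.5,58)).round(1))
go(d2w(-146,-40),250,YAW+np.pi)
E
```

```text
202 273 199
202 [214] [-88.8 -83.5]
208 [200] [-108.1  -74.7]
214 [199] [-109.4  -66.8]
220 [200] [-108.   -58.9]
226 [200] [-108.  -51.]
232 [201] [-106.6  -43.2]
238 [201] [-106.5  -35.3]
244 [202] [-105.1  -27.4]
250 [202] [-105.1  -19.5]
256 [203] [-103.7  -11.6]
262 [203] [-103.7   -3.7]
268 [203] [-103.6    4.2]
274 [] 
[-106.1  -74.6]
[-97.6   9.8]
t2.0 [425.4 -82.  246.3] rot [3.142 0.    2.982] dock [-146.6   -8. ] SHIFT tx -0.7 ty -32.0 tz -3.7 roll -0.2
```

>>> arm_command:
  targets:
    - [0,-14,45,-0.2,0]
    - [0,-28,90,-0.2,0]
    - [0,-28,135,-0.2,0]
    - [0,-28,180,-0.2,0]
    - [0,-28,222,-0.2,0]

```text
t: 2.5
eef_pos: [421.3, -106.5, 22.8]
tcp_rot: [3.141, 0.0, 2.991]
ft_force: [0.4, -0.8, -0.6]
opening: 0.007
grip_force: 0.0
```

>>> arm_command:
  targets:
    - [-7,0,0,0,0]
    - [-14,0,0,0,0]
    - [-21,0,0,0,0]
    - [-28,0,0,0,0]
    - [-28,0,0,0,0]

```text
t: 3.0
eef_pos: [450.4, -112.2, 25.9]
tcp_rot: [-3.141, 0.003, 2.991]
ft_force: [0.0, -1.3, 0.6]
opening: 0.004
grip_force: 0.0
```

```bash
python3 - <<'E'
from h import *
go(d2w(-76,-36),24,YAW+np.pi)
E
```

```text
t3.0 [ 450.4 -112.2   25.9] rot [-3.141e+00  3.000e-03  2.991e+00] dock [-117.3  -33.9] SHIFT tx -41.2 ty -2.3 tz 1.9 roll 0.2
```

>>> arm_command:
  targets:
    - [-7,0,1,0.2,0]
    - [-14,0,1,0.2,0]
    - [-20,0,1,0.2,0]
    - [-26,0,1,0.2,0]
    - [-30,0,1,0.2,0]

```text
t: 3.5
eef_pos: [478.0, -116.3, 24.0]
tcp_rot: [3.141, -0.001, 2.987]
ft_force: [-7.0, 0.6, 6.0]
opening: 0.006
grip_force: 3.6
```

>>> arm_command:
  targets:
    - [-3,0,0,0,0]
    - [-6,0,0,0,0]
    - [-6,0,0,0,0]

```text
t: 3.8
eef_pos: [484.2, -117.3, 24.0]
tcp_rot: [3.141, -0.001, 2.987]
ft_force: [-4.5, 0.3, 3.4]
opening: 0.004
grip_force: 2.0
```

```bash
python3 - <<'E'
from h import *
go(d2w(-120,-36),24,YAW+np.pi)
t=shot('top');save(t,'t2.png',(190,150,330,260),5)
E
```

```text
t3.8 [ 484.2 -117.3   24. ] rot [ 3.141e+00 -1.000e-03  2.987e+00] dock [-83.1 -33.7] SHIFT tx 36.9 ty -2.3 tz -0.0 roll 0.0
```

View pics/t2.png

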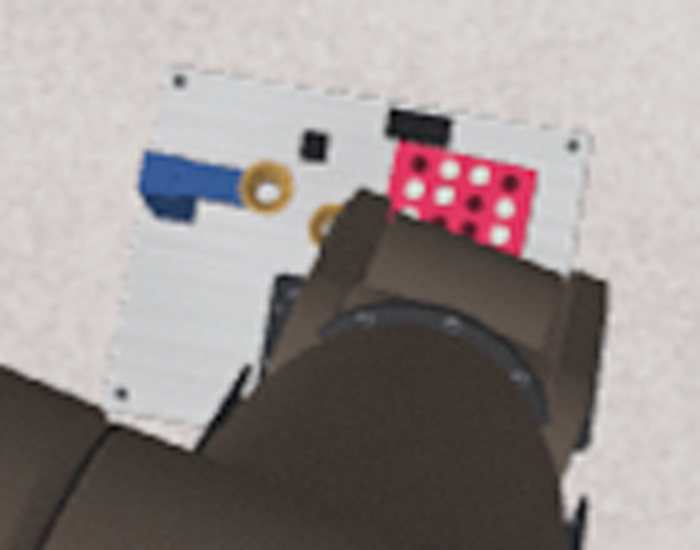

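>>> arm_command:
  targets:
    - [20,0,0,0,0]
    - [20,0,-45,0,0]
    - [10,-30,-80,0,0]
    - [-20,-70,-80,0,0]
    - [-60,-92,-80,0,0]

```text
t: 4.35
eef_pos: [530.4, -220.2, 105.7]
tcp_rot: [-3.14, 0.004, 2.986]
ft_force: [0.6, 0.0, 0.5]
opening: -0.001
grip_force: 0.0
```

>>> arm_command:
  targets:
    - [-12,0,0,0,0]
    - [-12,0,40,0,0]
    - [-12,0,80,0,0]
    - [-12,8,80,0,0]
    - [-12,16,80,0,0]

```text
t: 4.85
eef_pos: [544.0, -202.7, 23.8]
tcp_rot: [3.141, -0.001, 2.987]
ft_force: [-0.2, 0.4, 1.0]
opening: 0.007
grip_force: 0.0
```

```bash
python3 - <<'E'
from h import *
go(d2w(-11,-54.5),24,YAW+np.pi)
E
```

```text
t4.8 [ 544.  -202.7   23.8] rot [ 3.141e+00 -1.000e-03  2.987e+00] dock [ -10.8 -108.9] SHIFT tx 0.2 ty 54.4 tz -0.2 roll 0.0
```

>>> arm_command:
  targets:
    - [0,8,0,0,0]
    - [0,16,0,0,0]
    - [0,23,0,0,0]
    - [0,30,0,0,0]
    - [0,36,0,0,0]

```text
t: 5.35
eef_pos: [550.8, -168.5, 25.0]
tcp_rot: [-3.14, 0.004, 2.987]
ft_force: [-0.1, -5.7, 6.0]
opening: 0.003
grip_force: 4.1
```

>>> arm_command:
  targets:
    - [0,4,0,0,0]
    - [0,8,0,0,0]
    - [0,12,0,0,0]
    - [0,12,0,0,0]

```text
t: 5.75
eef_pos: [552.5, -156.4, 24.9]
tcp_rot: [-3.14, 0.003, 2.987]
ft_force: [-0.3, -2.7, 3.4]
opening: 0.004
grip_force: 1.9
```

```bash
python3 - <<'E'
from h import *
go(d2w(-11,-54.5),24,YAW+np.pi);print(env.state()['ft_force'])
E
```

```text
t5.8 [ 552.5 -156.4   24.9] rot [-3.140e+00  3.000e-03  2.987e+00] dock [ -9.6 -61.8] SHIFT tx 1.4 ty 7.3 tz 0.9 roll 0.0
[-0.31656598 -2.70567154  3.35290458]
```

>>> arm_command:
  targets:
    - [0,2,0,0,0]
    - [0,4,0,0,0]
    - [0,5,0,0,0]
    - [0,5,0,0,0]

```text
t: 6.15
eef_pos: [553.1, -151.8, 24.7]
tcp_rot: [-3.14, 0.003, 2.987]
ft_force: [-0.5, -6.0, 5.8]
opening: 0.006
grip_force: 3.4
```

>>> arm_command:
  targets:
    - [0,2,0,0,0]
    - [0,2,0,0,0]
    - [0,2,0,0,0]

```text
t: 6.45
eef_pos: [553.4, -149.8, 24.7]
tcp_rot: [-3.14, 0.003, 2.987]
ft_force: [0.7, -5.3, 6.7]
opening: 0.006
grip_force: 3.3
```

>>> arm_command:
  targets:
    - [0,2,0,0,0]
    - [0,2,0,0,0]
    - [0,2,0,0,0]

```text
t: 6.75
eef_pos: [553.7, -147.9, 24.7]
tcp_rot: [-3.141, 0.003, 2.987]
ft_force: [-0.2, -6.5, 5.8]
opening: 0.004
grip_force: 3.3
```

>>> arm_command:
  targets:
    - [0,2,0,0,0]
    - [0,2,0,0,0]
    - [0,2,0,0,0]

```text
t: 7.05
eef_pos: [554.0, -146.0, 24.7]
tcp_rot: [-3.14, 0.003, 2.987]
ft_force: [-1.2, -5.8, 6.8]
opening: 0.006
grip_force: 3.8
```

>>> arm_command:
  targets:
    - [0,2,0,0,0]
    - [0,2,0,0,0]
    - [0,2,0,0,0]

```text
t: 7.35
eef_pos: [553.2, -145.0, 24.7]
tcp_rot: [-3.139, 0.001, 2.987]
ft_force: [-8.7, -17.1, 10.0]
opening: 0.004
grip_force: 9.7
```

```bash
python3 - <<'E'
from h import *
go(d2w(-11,-54.5),24,YAW+np.pi);print(env.state()['ft_force'])
c=shot('scene');save(c,'s2.png',(180,150,310,260),6)
t=shot('top');
E
```

```text
t7.3 [ 553.2 -145.    24.7] rot [-3.139e+00  1.000e-03  2.987e+00] dock [-10.6 -50.5] SHIFT tx 0.4 ty -4.0 tz 0.7 roll 0.0
[ -8.7452699  -17.10703528   9.96002477]
```

View pics/s2.png

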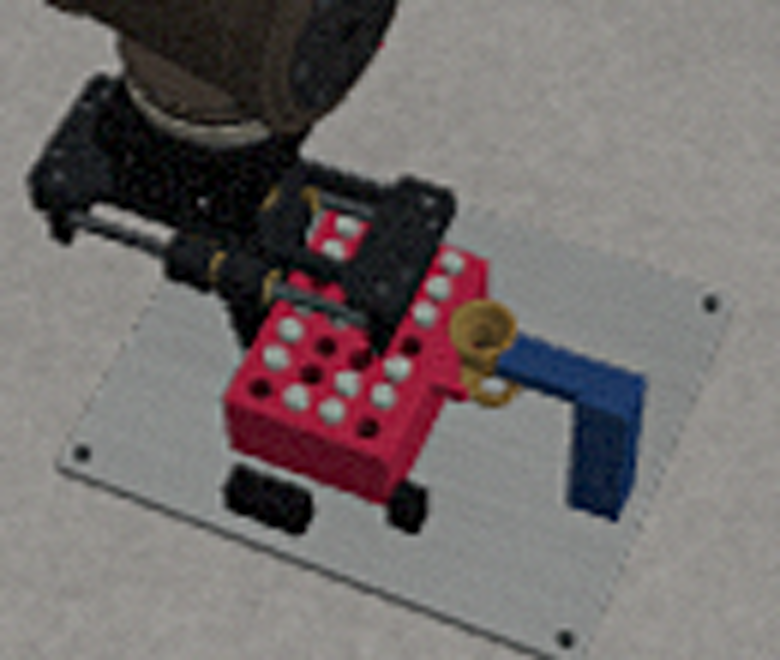

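>>> arm_command:
  targets:
    - [0,2,0,0,0]
    - [0,2,0,0,0]
    - [0,2,0,0,0]

```text
t: 7.75
eef_pos: [553.3, -144.8, 24.9]
tcp_rot: [-3.138, 0.001, 2.987]
ft_force: [-13.0, -31.9, 11.1]
opening: 0.006
grip_force: 17.3
```

>>> arm_command:
  targets:
    - [0,-25,0,0,0]
    - [0,-25,-45,0,0]
    - [20,-25,-85,0,0]
    - [65,-10,-85,0,0]
    - [105,10,-85,0,0]

```text
t: 8.25
eef_pos: [450.3, -114.8, 109.6]
tcp_rot: [-3.141, 0.002, 2.986]
ft_force: [-0.3, 1.6, 0.3]
opening: 0.006
grip_force: 0.0
```

>>> arm_command:
  targets:
    - [-2,28,0,0,0]
    - [-2,28,42,0,0]
    - [-2,28,85,0,0]
    - [-6,28,85,0,0]
    - [-12,28,85,0,0]

```text
t: 8.75
eef_pos: [467.9, -89.2, 23.9]
tcp_rot: [3.141, -0.002, 2.987]
ft_force: [-0.0, -0.4, 0.4]
opening: 0.004
grip_force: 0.0
```

```bash
python3 - <<'E'
from h import *
go(d2w(-70,-10),24,YAW+np.pi);print(env.state()['ft_force'])
E
```

```text
t8.8 [467.9 -89.2  23.9] rot [ 3.141e+00 -2.000e-03  2.987e+00] dock [-103.6   -8.5] SHIFT tx -33.6 ty -1.5 tz -0.1 roll 0.0
[-0.00570135 -0.42491897  0.38916159]
```

>>> arm_command:
  targets:
    - [-8,0,0,0,0]
    - [-14,0,0,0,0]
    - [-19,0,0,0,0]
    - [-24,0,0,0,0]
    - [-28,0,0,0,0]

```text
t: 9.25
eef_pos: [494.2, -93.5, 24.2]
tcp_rot: [3.141, -0.003, 2.987]
ft_force: [-11.2, -0.3, 9.5]
opening: 0.007
grip_force: 5.5
```

>>> arm_command:
  targets:
    - [-2,0,0,0,0]
    - [-4,0,0,0,0]
    - [-4,0,0,0,0]

```text
t: 9.55
eef_pos: [498.3, -94.2, 24.2]
tcp_rot: [3.141, -0.002, 2.987]
ft_force: [-7.1, -0.6, 6.5]
opening: 0.003
grip_force: 3.4
```

```bash
python3 - <<'E'
from h import *
go(d2w(-70,-10),24,YAW+np.pi);print(env.state()['ft_force'])
E
```

```text
t9.6 [498.3 -94.2  24.2] rot [ 3.141e+00 -2.000e-03  2.987e+00] dock [-72.7  -8.7] SHIFT tx -2.7 ty -1.3 tz 0.2 roll 0.0
[-7.05125644 -0.58593921  6.49239303]
```

>>> arm_command:
  targets:
    - [-2,0,0,0,0]
    - [-3,0,0,0,0]
    - [-3,0,0,0,0]

```text
t: 9.85
eef_pos: [499.0, -94.2, 24.1]
tcp_rot: [3.141, -0.007, 2.987]
ft_force: [-18.8, -0.7, 14.3]
opening: 0.005
grip_force: 8.8
```

>>> arm_command:
  targets:
    - [-1,0,0,0,0]
    - [-2,0,0,0,0]
    - [-2,0,0,0,0]

```text
t: 10.15
eef_pos: [498.9, -94.1, 24.1]
tcp_rot: [3.14, -0.011, 2.987]
ft_force: [-28.3, -2.1, 21.7]
opening: 0.003
grip_force: 13.6
```

>>> arm_command:
  targets:
    - [-1,0,0,0,0]
    - [-2,0,0,0,0]
    - [-2,0,0,0,0]

```text
t: 10.45
eef_pos: [498.9, -94.1, 24.1]
tcp_rot: [3.14, -0.016, 2.987]
ft_force: [-37.7, -2.5, 28.6]
opening: 0.006
grip_force: 18.3
```

>>> arm_command:
  targets:
    - [20,0,0,0,0]
    - [20,0,-48,0,0]
    - [15,5,-95,0,0]
    - [0,10,-140,0,0]
    - [-35,15,-175,0,0.6]

```text
t: 10.95
eef_pos: [542.6, -85.7, 202.7]
tcp_rot: [-3.141, 0.002, 2.987]
ft_force: [1.0, -0.9, -0.5]
opening: 0.047
grip_force: 0.0
```

>>> arm_command:
  targets:
    - [-48,5,0,0,0.6]
    - [-95,10,0,0,0.6]
    - [-140,15,0,0,0.6]
    - [-140,15,0,0,0.6]

```text
t: 11.35
eef_pos: [687.5, -92.9, 198.1]
tcp_rot: [3.141, 0.002, 2.987]
ft_force: [-1.8, -0.2, 0.6]
opening: 0.369
grip_force: 0.0
```

```bash
python3 - <<'E'
from h import *
go(d2w(100,20),200,YAW+np.pi)
c=shot('wrist');save(c,'w2.png',s=1.5)
np.save('w2.npy',c,allow_pickle=True)
E
```

```text
t11.3 [687.5 -92.9 198.1] rot [3.141e+00 2.000e-03 2.987e+00] dock [114.   21.8] SHIFT tx 14.0 ty -1.7 tz -1.9 roll 0.0
```

View pics/w2.png

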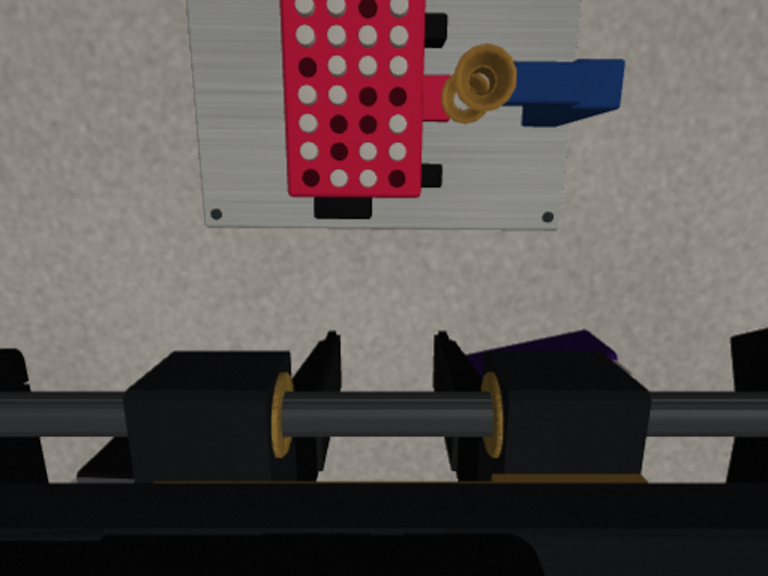

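```bash
python3 - <<'E'
from h import *
c=np.load('w2.npy',allow_pickle=True).item()
for n,u,v,z in [('dock_eye',486,76.5,118),('rack_eye',464.5,98,60),('screw-',216,214,10),('screw+',548,217,10),('corner-',207,229,10),('corner+',557,230,10),('rc',290,195,58),('rc',420,195,58),('rc2',424,60,58)]:
    p=plane(c,u/1.5,v/1.5,z);print(n,p.round(1),w2d(p).round(1))
t=shot('top');s=shot('scene')
f=cv2.cvtColor(c['frame'],cv2.COLOR_RGB2HSV);print('brass px',f[40,315],f[65,300])
g=lambda c:cv2.inRange(cv2.cvtColor(c['frame'],cv2.COLOR_RGB2HSV),(95,140,50),(118,255,255))
for n,c in(('t',t),('s',s)):
    k,l,st,ce=cv2.connectedComponentsWithStats(g(c))
    print(n,[(st[i].tolist(),ce[i].round(1).tolist()) for i in range(1,k) if st[i,4]>25])
E
```

```text
dock_eye [582.4 -27.3 118. ] [ 0.  70.4]
rack_eye [583.5 -28.6  60. ] [ 1.4 69.3]
screw- [ 629.1 -210.5   10. ] [  74.5 -103.4]
screw+ [668.9  31.9  10. ] [ 76.4 142.2]
corner- [ 638.9 -219.8   10. ] [  85.6 -111.1]
corner+ [679.6  37.8  10. ] [ 86.  149.7]
rc [ 623.5 -144.1   58. ] [ 58.7 -38.7]
rc [636.1 -62.6  58. ] [58.6 43.7]
rc2 [558.7 -49.6  58. ] [-20.   44.7]
brass px [ 17 174  94] [ 18 177 114]
t [([378, 98, 62, 59, 1747], [406.1, 128.9]), ([86, 182, 17, 13, 157], [94.0, 188.1]), ([125, 191, 12, 9, 78], [130.4, 195.0]), ([0, 193, 26, 37, 494], [17.5, 211.8]), ([374, 224, 14, 28, 164], [380.1, 237.7])]
s [([0, 0, 77, 71, 3563], [39.2, 31.7]), ([104, 145, 46, 31, 572], [129.5, 166.8]), ([337, 160, 2, 36, 71], [337.5, 177.4]), ([20, 202, 86, 77, 2701], [67.6, 242.3]), ([263, 206, 24, 30, 311], [277.6, 218.9]), ([376, 209, 13, 15, 135], [381.8, 216.3]), ([414, 214, 19, 20, 248], [422.6, 223.3]), ([504, 238, 8, 38, 157], [508.9, 252.5])]
```

```bash
python3 - <<'E'
from h import *
t=shot('top');s=shot('scene')
k=tri((t,130.4,195.),(s,381.8,216.3));print('knob',k.round(1));print(plane(t,130.4,195,134).round(1),plane(s,381.8,216.3,134).round(1))
print('pen',[plane(t,u/1.5,v/1.5,10).round(0) for u,v in[(246,198),(232,262),(266,370),(272,440)]],'tallknob',tri((t,94,188.1),(s,422.6,223.3)).round(0))
go((640,268),230)
E
```

```text
knob [556.1 277.8 135.5]
[556.3 278.1 134. ] [555.  278.4 134. ]
pen [array([775., 225.,  10.]), array([639., 248.,  10.]), array([421., 171.,  10.]), array([285., 154.,  10.])] tallknob [570. 367. 161.]
t11.6 [682.8 -92.7 199.1] rot [3.142 0.    2.987] dock [109.4  21.2] SHIFT tx 98.0 ty 349.8 tz -30.9 roll 0.0
```

>>> arm_command:
  targets:
    - [20,42,-5,8.5,0.55]
    - [41,84,-10,17,0.55]
    - [62,126,-15,25,0.55]
    - [82,168,-20,33,0.55]
    - [103,208,-20,41,0.55]

```text
t: 12.1
eef_pos: [612.8, 130.0, 220.0]
tcp_rot: [3.14, 0.001, 2.265]
ft_force: [1.2, -0.3, -0.2]
opening: 0.548
grip_force: 0.0
```

```bash
python3 - <<'E'
from h import *
go((556,278),215,1.416)
E
```

```text
t12.1 [612.8 130.  220. ] rot [3.140e+00 1.000e-03 2.265e+00] dock [  5.8 230.5] SHIFT tx 150.0 ty 51.0 tz 5.0 roll 48.7
```

>>> arm_command:
  targets:
    - [35,12,0,8.5,0.55]
    - [70,24,0,17,0.55]
    - [105,36,0,25,0.55]
    - [140,47,0,33,0.55]
    - [150,51,0,41,0.55]

```text
t: 12.6
eef_pos: [554.1, 278.5, 219.4]
tcp_rot: [3.141, -0.001, 1.552]
ft_force: [0.6, -0.4, 0.4]
opening: 0.553
grip_force: 0.0
```

>>> arm_command:
  targets:
    - [0,0,0,7.5,0.55]
    - [0,0,0,7.5,0.55]
    - [0,0,0,7.5,0.55]

```text
t: 12.9
eef_pos: [556.0, 275.7, 218.9]
tcp_rot: [3.141, -0.0, 1.428]
ft_force: [0.0, -0.3, -0.0]
opening: 0.553
grip_force: 0.0
```

```bash
python3 - <<'E'
from h import *
go((556,278),150,1.416)
c=shot('wrist');save(c,'w3.png',s=1.2)
np.save('w3.npy',c,allow_pickle=True)
g=cv2.inRange(cv2.cvtColor(c['frame'],cv2.COLOR_RGB2HSV),(95,140,50),(118,255,255))
k,l,st,ce=cv2.connectedComponentsWithStats(g)
print([(st[i].tolist(),ce[i].round(1).tolist(),plane(c,*ce[i],140).round(1).tolist()) for i in range(1,k) if st[i,4]>25])
E
```

```text
t12.9 [556.  275.7 218.9] rot [ 3.141 -0.     1.428] dock [-72.8 365.6] SHIFT tx 2.3 ty -0.3 tz 68.9 roll 0.7
[([237, 51, 48, 55, 2007], [260.3, 77.4], [571.7, 371.2, 140.0]), ([244, 182, 30, 39, 946], [258.3, 201.4], [557.0, 278.1, 140.0])]
```

View pics/w3.png

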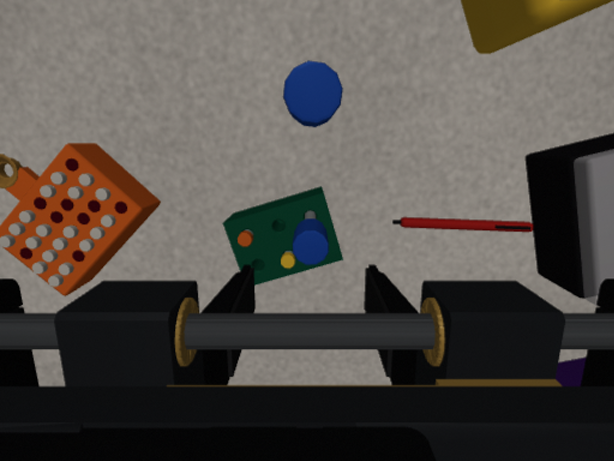

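>>> arm_command:
  targets:
    - [2.5,0.5,35,0.7,0.55]
    - [2.5,0.5,70,0.7,0.55]
    - [2.5,0.5,92,0.7,0.55]
    - [2.5,0.5,102,0.7,0.55]
    - [2.5,0.5,102,0.7,0.55]

```text
t: 13.45
eef_pos: [557.0, 278.0, 115.6]
tcp_rot: [-3.14, 0.001, 1.413]
ft_force: [0.5, -0.0, -1.1]
opening: 0.553
grip_force: 0.0
```

>>> arm_command:
  targets:
    - [0,0,0,0,0]
    - [0,0,0,0,0]
    - [0,0,0,0,0]
    - [0,0,0,0,0]
    - [0,0,0,0,0]

```text
t: 13.95
eef_pos: [557.4, 278.7, 117.0]
tcp_rot: [3.141, -0.001, 1.413]
ft_force: [0.1, -0.7, 4.0]
opening: 0.25
grip_force: 30.0
```

>>> arm_command:
  targets:
    - [0,0,-10,0,0]
    - [0,0,-30,0,0]
    - [0,0,-60,0,0]
    - [0,0,-90,0,0]
    - [0,0,-130,0,0]

```text
t: 14.45
eef_pos: [556.5, 278.3, 247.2]
tcp_rot: [-3.14, 0.001, 1.413]
ft_force: [0.6, 0.2, 0.2]
opening: 0.247
grip_force: 30.0
```

```bash
python3 - <<'E'
from h import *
go((582,-28),255,1.416);print(env.state()['ft_force'],env.state()['grip_force'])
E
```

```text
t14.4 [556.5 278.3 247.2] rot [-3.140e+00  1.000e-03  1.413e+00] dock [-72.7 368.3] SHIFT tx -298.4 ty 73.4 tz -7.8 roll -0.2
[0.59470302 0.17490691 0.17581885] 29.99804377555847
```

>>> arm_command:
  targets:
    - [-40,10,-8,0,0]
    - [-85,21,-8,0,0]
    - [-130,32,-8,0,0]
    - [-175,43,-8,0,0]
    - [-220,54,-8,0,0]

```text
t: 14.95
eef_pos: [575.6, 51.1, 255.2]
tcp_rot: [3.141, -0.0, 1.413]
ft_force: [1.0, -0.1, -0.6]
opening: 0.25
grip_force: 30.0
```

>>> arm_command:
  targets:
    - [-35,8,0,0,0]
    - [-60,15,0,0,0]
    - [-78,19,0,0,0]
    - [-78,19,0,0,0]
    - [-78,19,0,0,0]

```text
t: 15.45
eef_pos: [582.2, -27.1, 254.7]
tcp_rot: [3.142, -0.0, 1.412]
ft_force: [-0.3, 0.7, -0.9]
opening: 0.247
grip_force: 30.0
```

```bash
python3 - <<'E'
from h import *
go((582,-28),240,1.416);s=env.state();print(s['ft_force'],s['grip_force'])
c=shot('wrist');a=shot('scene')
np.save('w4.npy',c,allow_pickle=True)
im=np.hstack([cv2.resize(c['frame'][100:300,180:340],None,fx=2.4,fy=2.4),cv2.resize(a['frame'][130:290,200:328],None,fx=3,fy=3)])
cv2.imwrite('pics/w4.png',im[:,:,::-1])
print('expect dock_eye',proj(c,(582,-28,118)),proj(a,(582,-28,118)),'tip',proj(c,(*s['eef_pos'][:2],s['eef_pos'][2]-107)),proj(a,(*s['eef_pos'][:2],s['eef_pos'][2]-107)))
E
```

```text
t15.4 [582.2 -27.1 254.7] rot [ 3.142 -0.     1.412] dock [-0.2 70.5] SHIFT tx -0.9 ty -0.0 tz 14.7 roll -0.2
[-0.34765157  0.74363959 -0.85873963] 29.997848868370056
expect dock_eye [257.51868787 189.78368426] [259.61812762 204.22420725] tip [257.55098081 196.13445035] [260.02737555 198.00964039]
```

View pics/w4.png

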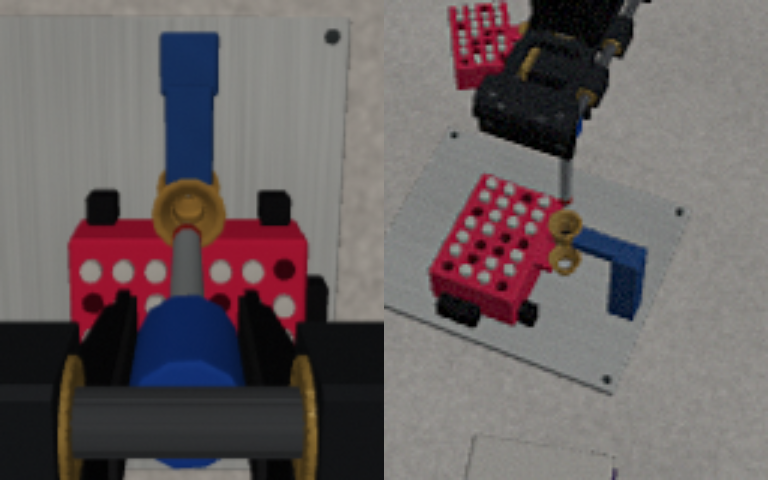

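>>> arm_command:
  targets:
    - [0.5,0.4,15,0,0]
    - [0.5,0.4,28,0,0]
    - [0.5,0.4,34,0,0]
    - [0.5,0.4,38,0,0]
    - [0.5,0.4,38,0,0]

```text
t: 16.05
eef_pos: [582.7, -26.6, 216.0]
tcp_rot: [-3.141, -0.0, 1.413]
ft_force: [-0.2, 0.6, -0.6]
opening: 0.249
grip_force: 30.0
```

>>> arm_command:
  targets:
    - [0,0,2,0,0]
    - [0,0,4,0,0]
    - [0,0,6,0,0]
    - [0,0,6,0,0]

```text
t: 16.45
eef_pos: [582.7, -26.8, 210.2]
tcp_rot: [-3.141, -0.0, 1.412]
ft_force: [0.3, -0.2, -1.2]
opening: 0.247
grip_force: 30.0
```

>>> arm_command:
  targets:
    - [0,0,7,0,0]
    - [0,0,14,0,0]
    - [0,0,22,0,0]
    - [0,0,30,0,0]
    - [0,0,38,0,0]

```text
t: 16.95
eef_pos: [582.7, -26.8, 171.4]
tcp_rot: [-3.141, -0.0, 1.412]
ft_force: [0.8, 0.8, -1.1]
opening: 0.247
grip_force: 30.0
```

>>> arm_command:
  targets:
    - [0,0,4,0,0]
    - [0,0,8,0,0]
    - [0,0,12,0,0]
    - [0,0,12,0,0]

```text
t: 17.35
eef_pos: [582.7, -26.8, 159.9]
tcp_rot: [-3.141, -0.0, 1.413]
ft_force: [-0.1, 0.4, -1.5]
opening: 0.247
grip_force: 30.0
```

>>> arm_command:
  targets:
    - [0,0,5,0,0]
    - [0,0,10,0,0]
    - [0,0,15,0,0]
    - [0,0,20,0,0]
    - [0,0,26,0,0]

```text
t: 17.85
eef_pos: [582.8, -26.8, 133.9]
tcp_rot: [3.141, -0.0, 1.413]
ft_force: [-0.3, 0.0, -1.8]
opening: 0.248
grip_force: 30.0
```

>>> arm_command:
  targets:
    - [0,0,0,0,0]
    - [0,0,0,0,0]
    - [0,0,0,0,0]
    - [0,0,0,0,0]

```text
t: 18.25
eef_pos: [582.9, -26.8, 134.6]
tcp_rot: [3.141, -0.0, 1.413]
ft_force: [-0.5, -0.4, -1.3]
opening: 0.249
grip_force: 30.0
```

```bash
python3 - <<'E'
from h import *
c=shot('wrist');a=shot('scene')
im=np.hstack([cv2.resize(c['frame'][60:260,180:340],None,fx=2.4,fy=2.4),cv2.resize(a['frame'][150:270,200:296],None,fx=4,fy=4)])
cv2.imwrite('pics/w5.png',im[:,:,::-1])
E
```

```text
(no output)
```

View pics/w5.png

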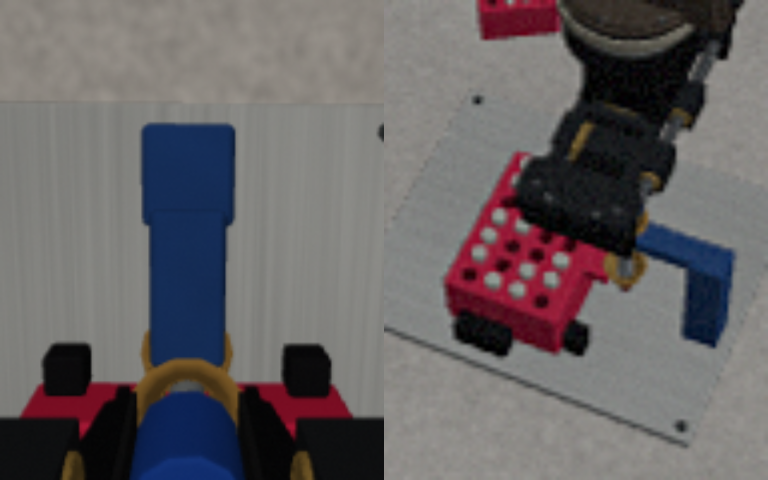

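The rod passes through both bushings: in the right half it enters the rack ring at (625,268). The rack lies against the stops at (480,330) and (575,335), and there is almost no force on the tool. I'm handing in.

```bash
python3 -c "
from cell import env
print(env.job_done())"
```

```text
the job is handed in; nothing more can be done
None
```

The job is handed in at about 18 s of the 72 s allowed: the rack is home against all three stops, and the rod is through both bushings and still gripped, with its tip about 27 mm above the bench and the knob about 13 mm clear by my estimate; no verdict came back.

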